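# Lock the dishwasher-tablet bin with its child bar

### The arm

A 6-joint arm with a two-finger parallel gripper is mounted at the origin on the work surface. World frame = base frame: x ahead of the robot, y to its left, z up, the work surface at z = 0. Lengths are in mm, angles in degrees, forces in N, time in s.
With the tool pointing down it reaches from about 350 to 775 mm from the base axis. Payload 7.3 kg.
Tool frame: the origin (TCP) lies at the very end of the fingers, on their centre line; the grasp point (between the pads) lies 19 mm behind it; z points along the fingers, y is the line along which they close (so a half turn about z gives the same grasp; the last joint's range is limited). The gripper opens to 92 mm and grips with 3 to 60 N. Pads are 19 mm wide; open, the fingers measure 130 mm over their backs; the gripper's body (75 mm by 190 mm) begins 47 mm behind the grasp point.
Start: joints at [-84.511, 19.595, 87.324, -0, 73.075, -8.365], TCP at [125.733, -509.741, 226.741] pointing down, gripper open.
Joint ranges: [-145.02, 145.02], [-44.19, 115.74], [2.07, 154.8], [-57.11, 237.11], [16.16, 152.29], [-177.93, 177.93]. Speed limits (degrees/s): [147.25, 147.25, 180, 180, 180, 180].

### API

Orientations are given as [roll, pitch, yaw] about the fixed x, y, z axes, in that order (R = Rz(yaw) Ry(pitch) Rx(roll)).
In Python, from rig import env gives the robot as it stands. The module is installed in compiled form; this text tells all that it offers.
- The arm moves only by the shell command python3 -m creep 'ROWS' [FORCE]. ROWS is JSON, one flat list of numbers, 5 for each row, row after row: the opening, from -1 (shut) to 1 (fully open), then the shift along the world's x, y, z normalised to -1 to 1, where 1 is 0.06 m, then the turn about the world's z normalised to -1 to 1, where 1 is 0.15 rad. In form: [fingers, x, y, z, roll, fingers, x, y, z, roll, ...]. A call has 1 to 12 rows; each row shifts and turns the commanded pose from where the row before left it; what a row does not reach is not made up. A row lasts 1/8 s, in which the tool goes at most 62.5 mm and 10.7 degrees, less where a joint would pass 70% of its speed; a pose out of reach is approached as far as the arm can. A call with a number of a shift or a turn outside -1 to 1 is refused whole. A call with a gripper value outside its range is refused whole. The fingers move at their own pace and stop on an object; FORCE is the grip in N (left out, the last holds). Time passes only in rows, so rows that do not move let the fingers close. It gives the time, the measured TCP pose, the force, the opening and the grip force at its end, in the units of the state.
- env.observe(): the state, without advancing time (a new reading comes with each control period).
- env.capture(name): name is "scene" or "top"; returns a dict with "pixels" (420x560x3 uint8, red, green, blue), "vertical_fov" (degrees; the focal length in pixels is half the picture's height over the tangent of half this angle, whatever the lens; pixels are square), "cx", "cy" (the principal point, pixels), "position" and "rotation" of the camera in the world. Camera axes: x right, y down, z forward; pixel columns grow to the right and rows downward; lengths in mm; the calibration is good to about 2 mm. A picture is of the moment at which its call begins. There is no depth.
- env.close_job(): hands the job in; it is judged then, once.
Trained networks look in the newest picture that a camera, given by its name, has taken for a name from the list of things; names that differ only in an ending like _2 or _b are one class to them, and where a whole thing is asked for, a point or a joint stands for the part that bears it (a point fixed in the world has none). Each returns a list of dicts, best first, with "score" (0 to 1); they miss things now and then, are a little off and sometimes report something else, mostly with a low value. They report only what shows in the picture. A call takes as long as a camera call.
- env.cut_out(camera, thing): "pixels" (420x560 bool, what is visible of it) and "rect" ([left, top, right, bottom] in pixels, round what is visible of it).
The state is a dict: "clock": time; "q": joint angles; "dq": joint speeds; "joint_efforts": joint torques, N m; "position": TCP position; "tool_rot": TCP orientation; "force": force on the tool from outside, world axes, zero at the start; "ft_torque": the same for the moment, N m; "gripper_width": finger opening in mm; "gripper_force": force on a finger pad.
Only numpy, scipy, OpenCV 4.12 (cv2) and the standard library are available. Lean on these libraries where they do the work, as an engineer would, in place of code of your own. Each camera call takes 0.05 s, during which the arm holds its last target. There are 200 camera calls.

### The job

The bin with the dishwasher tablets was left open within reach of the children. Push its white front flap fully shut first, then swing the orange bar down across the flap and press its free end into the grey catch until the black spring clip snaps back over it and holds it. Press gently rather than ramming it, and leave the other things on the counter where they stand.

Things in the scene. Friction and masses are not known exactly. Their poses are not given: they have to be found in the camera images.
- bin: white plastic bin, 250 wide (y), 150 deep (x), 167 high, fixed to the counter by suction feet. Origin: middle of the front face at counter level; x points into the bin (the front, plane x = 0, faces away from the robot), y to the end where the orange bar is hinged (robot's right). Flap opening 140 wide, 25 to 157 above the counter. The bar swings parallel to the front, from 7 to 17 before it
- catch_mount (a point): point on the bin (x -12, y -100, z 120 in its frame) about which the grey catch is screwed, up to 4 mm higher or lower from bin to bin. The bar's end rests on its ledge (y -90 to -72). Just beyond the bar's end an upright black spring clip, 14 wide, top about 33 above this point, reaches its nose over the bar's end; the nose's top is a ramp that the bar must press aside
- flap (a joint): angle of the white flap, rad: 0 = fully shut (flush, against its stop), growing as its top tilts out away from the robot, up to 0.7. Hinge level along the bin's y at x 3, z 25; flap 138 wide, 6 thick, top edge 130 above the hinge. It stays where it is left
- flap_top (a point): middle of the flap's top edge on its outer face (155 above the counter when shut)
- bar (a joint): angle of the orange bar, rad: 0 = level, growing as its free end rises; 1.57 = upright, more = leaning outwards (bin's +y), up to 2.15. Stiff hinge, it stays where it is left. Bar 12 high, 10 thick (x), rounded end 191 from the hinge axis. In the catch it reads -0.025 to 0.035, as the catch's height varies. An open flap is in its way
- bar_hinge (a point): the bar's hinge axis (level, along the bin's x) at the bar's mid thickness: x -12, y 100, z 120 in the bin's frame
- bar_pad (a point): centre of the upper face of the bar's press pad, 140 from the hinge axis, 10 above the bar's centre line; pad 30 along the bar, 20 across. z: normal to the pad; -y: along the bar to its free end. Resting in the catch it is 126 to 136 above the counter. Pressing here takes 8 to 15 N to part the clip, then it gives as the clip snaps over, then stands hard
- clip (a joint): angle of the black spring clip, rad: 0 = at rest (nose over the bar's end when the bar is in), growing while the bar's end forces it outwards (about 0.1 just before the snap)
- filter: bystander: round stainless dishwasher filter, diameter 76, height 55, standing loose beside the bin; origin: centre of its underside
- tumbler: bystander: blue tumbler, diameter 72, height 85, standing loose beside the bin; origin: centre of its underside
- brush: bystander: green hard silicone brush, 215 long, up to 36 wide, 22 high, lying in front of the bin; origin: under its middle, x along it towards the head
- basket: bystander: grey plastic cutlery basket, 130 x 110 x 110 high with cutlery standing up to 210, at the robot's right of the bin; origin: centre of its underside

How it is judged:
By the outcome, as a careful person would: the job done as asked, in the order asked, and still so for the second after the job is handed in, with the robot touching nothing.
It also fails if it takes over 64 s, if anything falls off the work surface, if the arm or the gripper's body presses on something with over 40 N, if the wrist force passes 120 N, or if a joint passes its speed limit or range.

## Working session

There is one attempt and no reset: what is moved stays moved. The work goes in short steps, Python scripts to look and compute and a shell command to move; the robot and the scene stay as the last step left them, time stands still between calls to the robot, and variables do not carry over. Pictures are saved under pics/ and viewed, at most 10 in all, crops included, and the job is handed in when it is done.

```bash
mkdir -p pics
cat > h.py <<'E'
import numpy as np,cv2
from rig import env
def cap(n):
    c=env.capture(n); c['f']=c['pixels'].shape[0]/2/np.tan(np.radians(c['vertical_fov'])/2)
    c['R']=np.array(c['rotation']); c['p']=np.array(c['position']); return c
def save(c,fn): cv2.imwrite('pics/'+fn,c['pixels'][:,:,::-1])
def proj(c,P):
    q=(np.atleast_2d(P)-c['p'])@c['R']; return np.c_[c['cx']+c['f']*q[:,0]/q[:,2],c['cy']+c['f']*q[:,1]/q[:,2]]
def ray(c,u,v):
    d=c['R']@np.array([(u-c['cx'])/c['f'],(v-c['cy'])/c['f'],1]); return d
def atz(c,u,v,z):
    d=ray(c,u,v); return c['p']+d*(z-c['p'][2])/d[2]
E
python3 - <<'E'
from h import *
for n in ['scene','top']:
    c=cap(n); save(c,n+'0.png'); print(n,c['p'],c['R'].tolist(),c['f'],c['cx'],c['cy'])
    for t in ['bin','flap','bar','catch_mount','bar_pad','clip','filter','tumbler','brush','basket']:
        r=env.cut_out(n,t)
        print(t,[(round(x['score'],2),x['rect'],int(x['pixels'].sum())) for x in r[:2]])
s=env.observe();print(s)
E
```

```text
scene [1164.85133481 -140.63489515  796.50829991] [-138.5431283871558, 0.017685506422043282, 83.61244007649452] 382.7539681591843 279.67018101556306 216.48534265201437
bin [(0.69, [221.1, 160.9, 333.2, 264.4], 8765)]
flap [(0.73, [253.8, 211.3, 317.2, 250.4], 1201)]
bar [(0.79, [221.2, 173.6, 245.4, 239.0], 404)]
catch_mount [(0.66, [215.4, 160.9, 329.9, 263.7], 8625)]
bar_pad [(0.66, [220.3, 174.9, 243.9, 239.8], 398)]
clip [(0.49, [319.1, 206.5, 325.4, 228.8], 98)]
filter [(0.31, [222.9, 173.9, 246.6, 238.6], 374)]
tumbler [(0.7, [337.7, 185.5, 369.4, 224.4], 900)]
brush [(0.9, [294.4, 261.2, 325.9, 348.7], 1006), (0.74, [218.7, 160.3, 331.7, 262.2], 8610)]
basket [(0.92, [77.6, 196.2, 151.6, 291.7], 4629)]
top [ 486.09820822 -103.93877613 1190.26356489] [-174.26462953346862, 1.8614236579703691, -89.97592139351522] 418.43708623196034 276.90207759199615 213.6823870085269
bin []
flap [(0.75, [249.3, 195.2, 301.8, 222.1], 922)]
bar [(0.67, [312.2, 190.4, 333.8, 205.6], 148)]
catch_mount [(0.67, [227.9, 193.4, 336.0, 283.7], 7273)]
bar_pad [(0.64, [312.3, 190.9, 330.8, 205.9], 167)]
cl
[... 274 characters left out ...]
33.5, 208.4], 159)]
{'clock': 1.1, 'q': array([-8.45111537e+01,  1.95954224e+01,  8.73233877e+01, -2.32181914e-03,
        7.30736425e+01, -8.36462168e+00]), 'dq': array([ 0.1526128 , -0.03995815, -0.0287939 ,  0.06940884, -0.03954076,
        0.01425757]), 'joint_efforts': array([-2.32303273e-04, -4.31141067e+01, -2.44481242e+01,  7.16907810e-02,
        4.82488365e-02, -2.16593753e-05]), 'position': array([ 125.72358239, -509.75893396,  226.74487206]), 'tool_rot': array([1.79992856e+02, 3.29562038e-03, 1.38541436e+01]), 'force': array([0.26342922, 0.60940716, 0.80630699]), 'ft_torque': array([ 0.00516906, -0.0015578 ,  0.0384733 ]), 'gripper_force': 0.0, 'gripper_width': 91.63816299416149}
```

View images.

```bash
sed -i "s/c\['R'\]=np.array(c\['rotation'\])/c['R']=Rotation.from_euler('xyz',c['rotation'],degrees=True).as_matrix()/; 1a from scipy.spatial.transform import Rotation" h.py
python3 - <<'E'
import cv2
a=cv2.imread('pics/scene0.png'); b=cv2.imread('pics/top0.png')
cv2.imwrite('pics/sc.png',cv2.resize(a[140:290,200:400],None,fx=4,fy=4,interpolation=cv2.INTER_CUBIC))
cv2.imwrite('pics/tc.png',cv2.resize(b[120:300,180:400],None,fx=3.3,fy=3.3,interpolation=cv2.INTER_CUBIC))
E
```

```text
(no output)
```

View pics/sc.png

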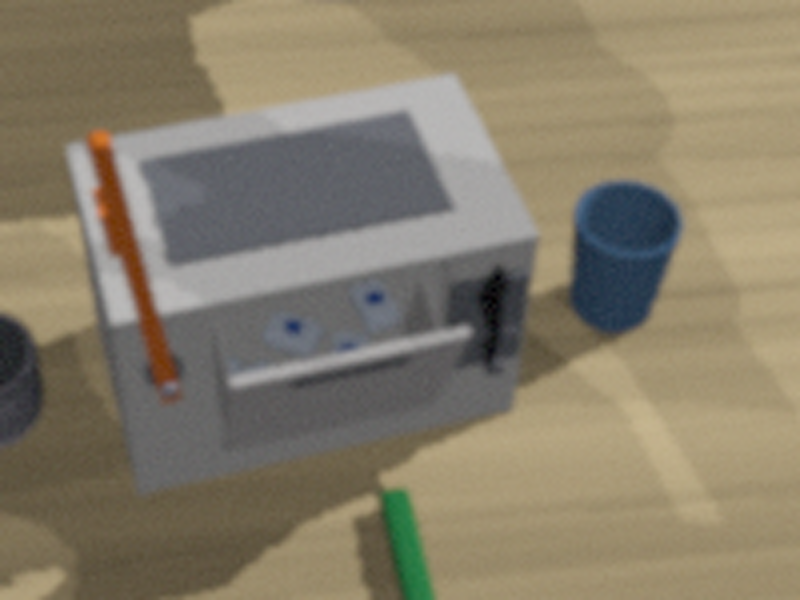

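View pics/tc.png

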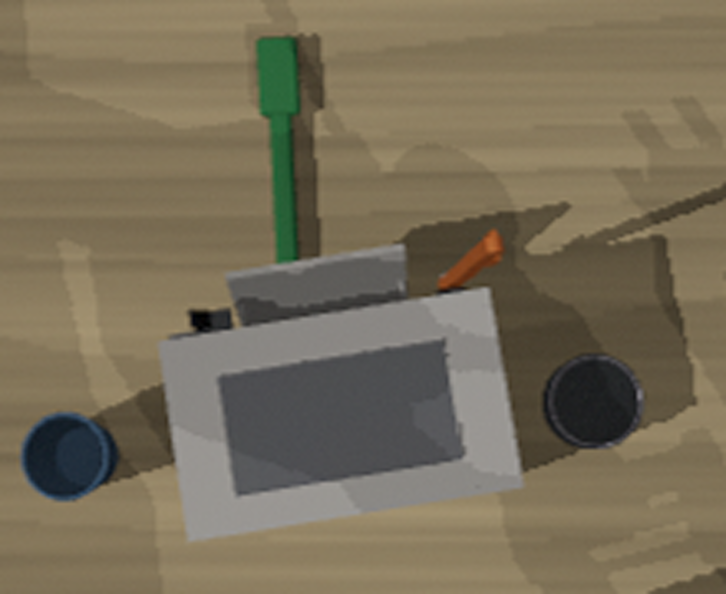

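```bash
cat > fit.py <<'E'
from h import *
from scipy.optimize import least_squares
def T(p,P):
    a=p[2];P=np.atleast_2d(P).astype(float);R=np.array([[np.cos(a),-np.sin(a),0],[np.sin(a),np.cos(a),0],[0,0,1]])
    return P@R.T+[p[0],p[1],0]
def flap(t,y): # outer face top edge
    c,s=np.cos(t),np.sin(t); return [3-130*s-3*c,y,25+130*c-3*s]
def bar(t,r,n=0): return [-12,100-r*np.cos(t)+n*np.sin(t),120+r*np.sin(t)+n*np.cos(t)]
E
cat > f0.py <<'E'
from fit import *
cs,ct=cap('scene'),cap('top')
S=lambda u,v:(u/4+200-.4,v/4+140-.4); K=lambda u,v:(u/3.3+180-.35,v/3.3+120-.35)
def pts(p): return [[0,125,167],[0,-125,167],[150,-125,167],[150,125,167]]
so=[S(112,322),S(535,237),S(457,75),S(68,147),S(140,492),S(512,410)]
to=[K(490,288),K(160,342),K(190,540),K(522,487)]
def res(p):
    P=T(p,pts(p)+[[0,125,0],[0,-125,0]]); 
    r=[proj(cs,P)-so, proj(ct,P[:4])-to]
    fl=T(p,[flap(p[3],69),flap(p[3],-69)])
    r+=[proj(cs,fl)-[S(231,384),S(470,331)],proj(ct,fl)-[K(405,246),K(228,273)]]
    b=T(p,bar(p[4],186)); r+=[proj(cs,b)-[S(100,142)],proj(ct,b)-[K(494,241)]]
    return np.vstack(r).ravel()
f=least_squares(res,[520,-100,np.pi-.2,.4,1.8],loss='soft_l1')
print(f.x,np.degrees(f.x[2])); print(np.round(res(f.x).reshape(-1,2),1).tolist())
p=f.x
for n,q in dict(fl=flap(p[3],0),fl0=flap(0,0),hinge=bar(p[4],0),pad=bar(p[4],140,10),tip=bar(p[4],191),pad0=bar(0,140,10),end0=bar(0,191)).items(): print(n,np.round(T(p,q)[0],1))
for c,n,t,h in [(ct,'top','filter',30),(ct,'top','tumbler',45),(ct,'top','brush',20),(ct,'top','basket',110)]:
    l,a,r,b=env.cut_out(n,t)[0]['rect']; print(t,np.round(atz(c,l,a,h),0),np.round(atz(c,r,b,h),0))
E
python3 f0.py
```

```text
[ 5.88019085e+02 -7.14486991e+01  3.29927022e+00  3.44651877e-01
  1.66470915e+00] 189.03425923168652
[[-1.0, -0.7], [0.9, -1.3], [-0.6, -1.6], [-1.0, -1.9], [-1.1, 0.5], [-0.1, -0.1], [-0.6, -1.0], [-1.0, -1.2], [-1.2, -0.3], [0.2, -0.4], [-0.7, -0.5], [-0.4, -0.1], [-0.5, -0.8], [-1.0, -0.2], [-0.6, 0.2], [-0.6, 0.6]]
fl [631.2 -64.6 146.3]
fl0 [588.  -71.4 155. ]
hinge [ 615.6 -168.3  120. ]
pad [ 619.2 -191.1  258.4]
tip [ 618.4 -186.   310.2]
pad0 [593.6 -30.1 130. ]
end0 [585.6  20.3 120. ]
filter [ 559. -250.   30.] [ 482. -343.   30.]
tumbler [530. 176.  45.] [444.  97.  45.]
brush [843. -10.  20.] [642. -48.  20.]
basket [ 642. -381.  110.] [ 508. -543.  110.]
```

```bash
python3 -m creep '[-1,0.62,0.58,0.04,-0.56,-1,0.62,0.58,0.04,0,-1,0.62,0.58,0.04,0,-1,0.62,0.58,0.04,0,-1,0.62,0.58,0.04,0,-1,0.62,0.58,0.04,0,-1,0.33,0.83,0,0,-1,0.33,0.83,0,0,-1,0.33,0.83,0,0,-1,0.33,0.83,0,0,-1,0.33,0.83,0,0,-1,0,0,0,0]' 20
```

```text
clock: 2.9
position: [448.6, -49.0, 241.2]
tool_rot: [-180.0, -0.0, 9.4]
force: [0.0, 0.2, 0.4]
gripper_width: 0.2
gripper_force: 0.0
```

```bash
python3 -m creep '[-1,0.88,0.02,0,-0.04,-1,0.88,0.02,0,0,-1,0.88,0.02,0,0,-1,0.88,0.02,0,0,-1,0,0,0,0,-1,0,0,-0.65,0,-1,0,0,-0.65,0,-1,0,0,-0.65,0,-1,0,0,0,0]'
```

```text
clock: 4.03
position: [656.2, -47.9, 121.4]
tool_rot: [-179.9, 0.4, 8.6]
force: [-0.3, 0.4, 0.2]
gripper_width: 0.3
gripper_force: 0.0
```

```bash
python3 -m creep '[-1,-0.16,-0.026,0,0,-1,-0.16,-0.026,0,0,-1,-0.16,-0.026,0,0,-1,-0.16,-0.026,0,0,-1,-0.16,-0.026,0,0,-1,0,0,0,0]'; python3 -m creep '[-1,-0.03,-0.005,0,0,-1,-0.03,-0.005,0,0,-1,-0.03,-0.005,0,0,-1,-0.03,-0.005,0,0,-1,0,0,0,0]'
```

```text
clock: 4.78
position: [610.2, -55.0, 124.2]
tool_rot: [-180.0, 0.1, 8.7]
force: [-0.2, -0.3, 1.2]
gripper_width: 0.3
gripper_force: 0.0
clock: 5.4
position: [603.7, -56.1, 124.1]
tool_rot: [180.0, 0.0, 8.7]
force: [0.4, 0.6, 0.8]
gripper_width: 0.3
gripper_force: 0.1
```

```bash
python3 -m creep '[-1,-0.03,-0.005,0,0,-1,-0.03,-0.005,0,0,-1,-0.03,-0.005,0,0,-1,0,0,0,0]'; python3 -m creep '[-1,-0.03,-0.005,0,0,-1,0,0,0,0]';  python3 -m creep '[-1,-0.03,-0.005,0,0,-1,0,0,0,0]'
```

```text
clock: 5.9
position: [598.3, -57.1, 124.1]
tool_rot: [180.0, 0.0, 8.7]
force: [-0.6, 0.6, -0.3]
gripper_width: 0.6
gripper_force: 0.0
clock: 6.15
position: [596.6, -57.4, 124.1]
tool_rot: [180.0, 0.0, 8.7]
force: [-0.2, -0.3, 0.4]
gripper_width: 0.6
gripper_force: 0.0
clock: 6.4
position: [595.4, -57.5, 124.2]
tool_rot: [180.0, -0.1, 8.7]
force: [4.5, 1.1, -0.7]
gripper_width: 0.2
gripper_force: 1.9
```

Run:
```python
from h import *
for n in ['scene','top']:
    c=cap(n); save(c,n+'1.png')
a=cv2.imread('pics/scene1.png')[140:290,200:400];b=cv2.imread('pics/top1.png')[150:300,190:390]
cv2.imwrite('pics/m1.png',np.hstack([cv2.resize(x,(400,300),interpolation=cv2.INTER_CUBIC) for x in (a,b)]))
```

```text
(no output)
```

View pics/m1.png

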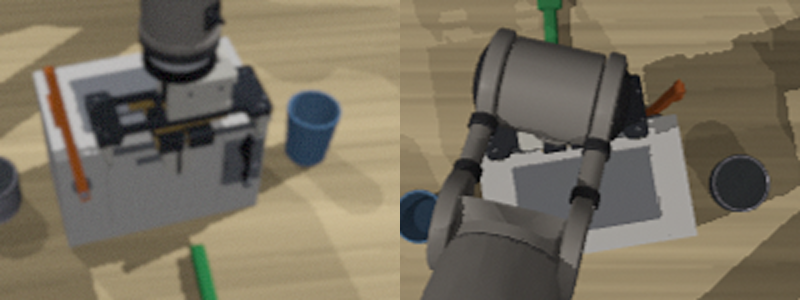

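The picture shows the flap now flush under the closed fingers; bar still upright, tumbler, filter and brush undisturbed. I'll press a bit further to make sure it is against its stop.

```bash
python3 -m creep '[-1,-0.02,-0.003,0,0,-1,0,0,0,0]';  python3 -m creep '[-1,-0.02,-0.003,0,0,-1,0,0,0,0]'
```

```text
clock: 6.75
position: [595.4, -57.6, 124.3]
tool_rot: [180.0, -0.2, 8.7]
force: [9.4, 1.9, -4.6]
gripper_width: 0.2
gripper_force: 4.7
clock: 7.0
position: [595.5, -57.6, 124.3]
tool_rot: [180.0, -0.4, 8.7]
force: [13.9, 2.9, -6.1]
gripper_width: 0.3
gripper_force: 7.2
```

```bash
python3 -m creep '[-1,0.49,0.08,0,0,-1,0,0,0.8,0,-1,0,0,0.8,0,-1,0,0,0.8,0,-1,-0.55,0,0,0,-1,-0.55,0,0,0,-1,0,-0.76,0,0,-1,0,-0.76,0,0,-1,0,-0.76,0,0,-1,0,-0.76,0,0,-1,0,0,0,0]'
python3 - <<'E'
from fit import *
p=[588,-71.4,3.299]
e=np.array([np.sin(.1577),-np.cos(.1577),0])
for t in [1.7,1.6,1.5,1.35,1.2,1.05,.9,.75,.6,.45,.3,.2,.15,.1,.05,.02,0]:
    C=T(p,bar(t,148,10))[0]; print(t,np.round(C+19*e,1))
E
```

```text
clock: 8.38
position: [554.7, -238.6, 267.3]
tool_rot: [-180.0, 0.1, 8.5]
force: [-0.0, -0.1, -0.1]
gripper_width: 0.6
gripper_force: 0.0
1.7 [ 623.1 -215.7  265.5]
1.6 [ 620.8 -201.2  267.6]
1.5 [ 618.4 -186.6  268.3]
1.35 [ 615.  -164.7  266.6]
1.2 [ 611.6 -143.3  261.6]
1.05 [ 608.3 -122.9  253.4]
0.9 [ 605.3 -103.9  242.1]
0.75 [602.6 -86.8 228.2]
0.6 [600.2 -72.  211.8]
0.45 [598.3 -59.7 193.4]
0.3 [596.8 -50.3 173.3]
0.2 [596.1 -45.8 159.2]
0.15 [595.8 -44.  152. ]
0.1 [595.6 -42.6 144.7]
0.05 [595.4 -41.6 137.4]
0.02 [595.3 -41.1 133. ]
0 [595.3 -40.9 130. ]
```

```bash
python3 -m creep '[-1,0.58,0.03,0,0,-1,0.58,0.03,0,0,-1,0,0,0,0.02,-1,0,0.13,0,0,-1,0,0.13,0,0,-1,-0.03,0.13,0.02,0,-1,-0.03,0.13,0.02,0,-1,-0.03,0.13,0,0,-1,-0.03,0.13,0,0,-1,0,0,0,0]'
```

```text
clock: 9.62
position: [618.2, -184.4, 270.6]
tool_rot: [-180.0, 0.0, 8.9]
force: [0.1, 0.1, 0.2]
gripper_width: 0.1
gripper_force: 0.0
```

```bash
python3 -m creep '[-1,-0.03,0.18,-0.02,0,-1,-0.03,0.18,-0.02,0]'
python3 - <<'E'
from h import *
for n in ['scene','top']:
    c=cap(n); save(c,n+'2.png')
a=cv2.imread('pics/scene2.png')[110:260,180:380];b=cv2.imread('pics/top2.png')[150:300,230:430]
cv2.imwrite('pics/m2.png',np.hstack([cv2.resize(x,(400,300),interpolation=cv2.INTER_CUBIC) for x in (a,b)]))
E
```

```text
clock: 9.88
position: [614.6, -163.1, 267.9]
tool_rot: [180.0, 0.0, 8.9]
force: [-0.5, -0.3, 1.0]
gripper_width: 0.7
gripper_force: 0.4
```

View pics/m2.png

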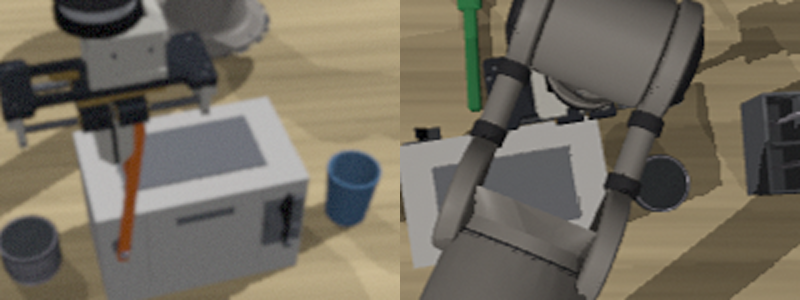

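```bash
python3 -m creep '[-1,-0.03,0.18,-0.05,0,-1,-0.03,0.18,-0.05,0,-1,-0.027,0.17,-0.07,0,-1,-0.027,0.17,-0.07,0,-1,-0.025,0.16,-0.095,0,-1,-0.025,0.16,-0.095,0,-1,-0.022,0.143,-0.116,0,-1,-0.022,0.143,-0.116,0,-1,-0.02,0.123,-0.137,0,-1,-0.02,0.123,-0.137,0]'
```

```text
clock: 11.22
position: [599.7, -70.0, 211.3]
tool_rot: [180.0, 0.0, 8.9]
force: [0.6, -0.3, 0.1]
gripper_width: 0.5
gripper_force: 0.3
```

```bash
python3 -m creep '[-1,-0.016,0.1,-0.153,0,-1,-0.016,0.1,-0.153,0,-1,-0.012,0.078,-0.168,0,-1,-0.012,0.078,-0.168,0,-1,-0.006,0.038,-0.118,0,-1,-0.006,0.038,-0.118,0,-1,0,0,0,0]'
python3 - <<'E'
from h import *
c=cap('scene'); save(c,'scene3.png')
cv2.imwrite('pics/m3.png',cv2.resize(c['pixels'][150:270,210:370,::-1],None,fx=4,fy=4,interpolation=cv2.INTER_CUBIC))
E
```

```text
clock: 12.1
position: [595.5, -44.5, 158.6]
tool_rot: [-180.0, 0.1, 8.9]
force: [0.0, -0.3, 0.1]
gripper_width: 0.6
gripper_force: 0.0
```

View pics/m3.png

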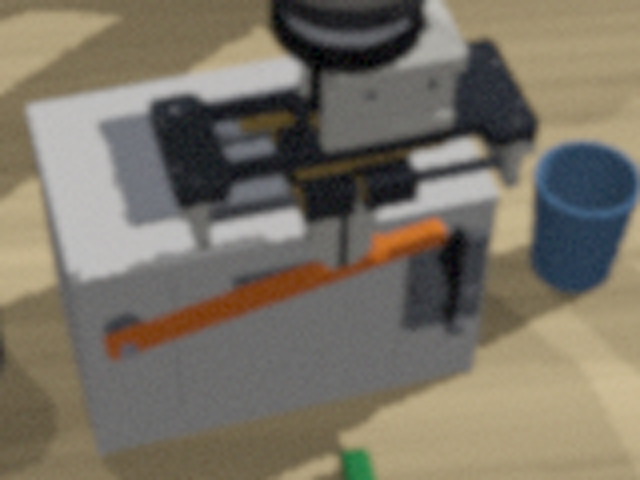

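Run:
```python
from fit import *
c=cap('scene');p=[588,-71.4,3.299]
im=cv2.resize(c['pixels'][150:270,210:370,::-1],None,fx=4,fy=4,interpolation=cv2.INTER_CUBIC)
m=env.cut_out('scene','bar')[0];print(m['score'],(np.array(m['rect'])-[210,150,210,150])*4)
for t in [.15,.2,.25]:
    P=[];
    for r,n in [(191,6),(191,-6),(155,10),(125,10),(147,10),(109,10)]:
        q=bar(t,r,n); P.append(q)
    print(t,np.round((proj(c,T(p,P))-[210,150])*4).tolist())
h=cv2.resize(im[150:300,260:500],None,fx=3.3,fy=3.3,interpolation=cv2.INTER_CUBIC);cv2.imwrite('pics/m4.png',h)
```

```text
0.61 [106.4 224.8 448.8 364. ]
0.15 [[441.0, 232.0], [443.0, 246.0], [381.0, 246.0], [330.0, 262.0], [367.0, 251.0], [304.0, 270.0]]
0.2 [[439.0, 222.0], [442.0, 235.0], [378.0, 238.0], [328.0, 255.0], [365.0, 243.0], [301.0, 265.0]]
0.25 [[437.0, 211.0], [440.0, 224.0], [375.0, 230.0], [325.0, 249.0], [362.0, 235.0], [298.0, 259.0]]
```

View pics/m4.png

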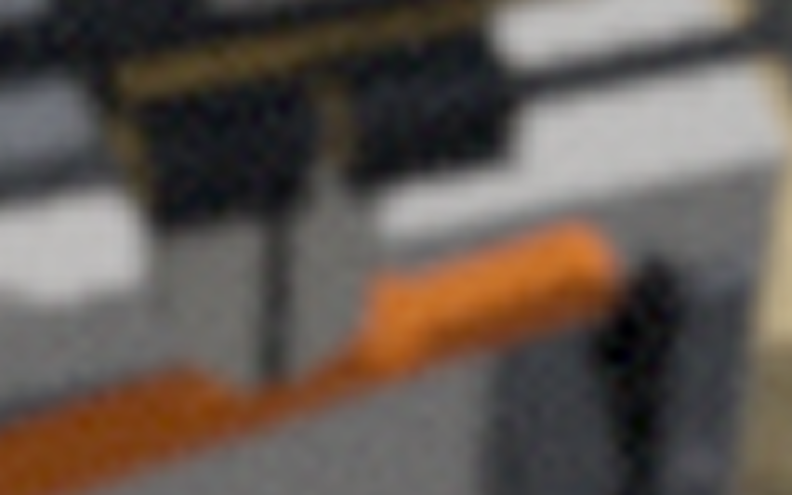

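The bar lies at about 0.19 rad with its end just above the black clip (crop ~(620,260)), finger tips on the pad. Now I press down in small steps.

```bash
python3 -m creep '[-1,-0.004,0.03,-0.06,0,-1,-0.004,0.03,-0.06,0,-1,0,0.01,-0.06,0,-1,0,0.01,-0.06,0,-1,0,0,0,0]'; for i in 1; do :; done; python3 -m creep '[-1,0,0.01,-0.04,0,-1,0,0,0,0]'; python3 -m creep '[-1,0,0.01,-0.04,0,-1,0,0,0,0]'
```

```text
clock: 12.88
position: [595.3, -39.6, 144.7]
tool_rot: [180.0, 0.0, 8.9]
force: [-1.0, 0.7, 0.3]
gripper_width: 0.4
gripper_force: 0.0
clock: 13.12
position: [595.4, -39.5, 143.3]
tool_rot: [180.0, -0.0, 8.9]
force: [-2.0, -1.0, 5.1]
gripper_width: 0.4
gripper_force: 2.7
clock: 13.38
position: [595.3, -39.0, 140.7]
tool_rot: [179.9, -0.0, 8.9]
force: [-1.2, -1.6, 4.8]
gripper_width: 0.4
gripper_force: 2.5
```

```bash
python3 -m creep '[-1,0,0,-0.03,0,-1,0,0,0,0]'; python3 -m creep '[-1,0,0,-0.03,0,-1,0,0,0,0]'; python3 -m creep '[-1,0,0,-0.03,0,-1,0,0,0,0]'
```

```text
clock: 13.62
position: [595.2, -38.7, 138.4]
tool_rot: [180.0, 0.0, 8.9]
force: [-1.2, -0.3, 3.1]
gripper_width: 0.2
gripper_force: 1.8
clock: 13.88
position: [595.2, -38.4, 135.9]
tool_rot: [-180.0, 0.0, 8.9]
force: [-0.1, -0.2, -0.1]
gripper_width: 0.6
gripper_force: 0.0
clock: 14.12
position: [595.2, -38.5, 134.3]
tool_rot: [-180.0, 0.0, 8.9]
force: [-0.4, -0.3, 0.7]
gripper_width: 0.4
gripper_force: 0.0
```

```bash
python3 -m creep '[-1,0,0,-0.02,0,-1,0,0,0,0]'; python3 -m creep '[-1,0,0,-0.02,0,-1,0,0,0,0]'; python3 -m creep '[-1,0,0,-0.02,0,-1,0,0,0,0]'
```

```text
clock: 14.38
position: [595.2, -38.6, 133.4]
tool_rot: [180.0, 0.0, 8.9]
force: [0.0, -0.6, 0.1]
gripper_width: 0.9
gripper_force: 0.0
clock: 14.62
position: [595.3, -38.6, 132.3]
tool_rot: [180.0, -0.0, 8.9]
force: [0.4, 0.9, 0.3]
gripper_width: 0.6
gripper_force: 0.0
clock: 14.88
position: [595.4, -38.6, 132.1]
tool_rot: [180.0, -0.0, 8.9]
force: [-3.1, 0.2, 6.8]
gripper_width: 0.3
gripper_force: 3.1
```

```bash
python3 -m creep '[-1,0,0,-0.02,0,-1,0,0,0,0]'; python3 -m creep '[-1,0,0,-0.02,0,-1,0,0,0,0]'; python3 -m creep '[-1,0,0,-0.02,0,-1,0,0,0,0]'
```

```text
clock: 15.12
position: [595.4, -38.6, 132.0]
tool_rot: [180.0, -0.1, 8.9]
force: [-4.6, 0.8, 12.6]
gripper_width: 0.7
gripper_force: 6.4
clock: 15.38
position: [595.5, -38.6, 131.9]
tool_rot: [179.9, -0.1, 8.9]
force: [-7.7, 1.5, 20.5]
gripper_width: 0.3
gripper_force: 9.8
clock: 15.62
position: [595.5, -38.6, 131.8]
tool_rot: [179.9, -0.2, 8.9]
force: [-10.3, 2.0, 26.5]
gripper_width: 0.4
gripper_force: 13.2
```

It stands hard at z 132, within the seated range. Retract and look.

```bash
python3 -m creep '[-1,0,0,0.3,0,-1,0,0,0.8,0,-1,0,0,0.8,0,-1,-0.9,0,0,0,-1,-0.9,0,0,0,-1,-0.9,0,0,0,-1,0,0,0,0]'
python3 - <<'E'
from fit import *
c=cap('scene');p=[588,-71.4,3.299]
for t in ['bar','clip','flap']:
    r=env.cut_out('scene',t);print(t,[(x['score'],(np.array(x['rect'])-[210,150,210,150]).round(1)*5) for x in r[:1]])
for t in [0,.02,.04,.08]: print(t,np.round((proj(c,T(p,[bar(t,191,6),bar(t,191,-6)]))-[210,150])*5).tolist())
im=c['pixels'][150:270,210:370,::-1]
cv2.imwrite('pics/m5.png',cv2.resize(im,None,fx=5,fy=5,interpolation=cv2.INTER_CUBIC))
E
```

```text
clock: 16.5
position: [430.0, -38.0, 241.6]
tool_rot: [-180.0, 0.1, 8.8]
force: [1.6, -0.5, 1.4]
gripper_width: 0.4
gripper_force: 0.0
bar [(0.85, array([147. , 333. , 562.5, 442. ]))]
clip []
flap [(0.74, array([207.5, 296. , 499. , 490. ]))]
0 [[553.0, 330.0], [551.0, 347.0]]
0.02 [[553.0, 325.0], [552.0, 342.0]]
0.04 [[554.0, 320.0], [552.0, 336.0]]
0.08 [[553.0, 309.0], [553.0, 326.0]]
```

View pics/m5.png

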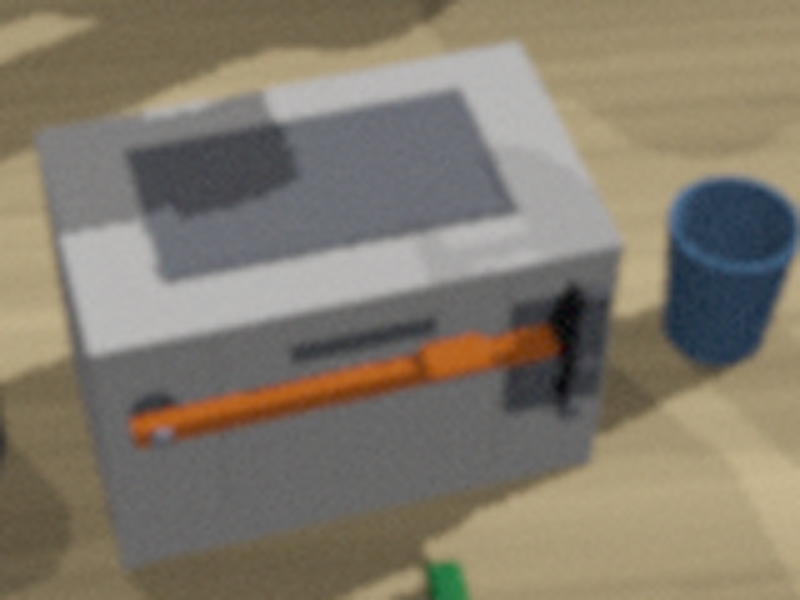

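Run:
```python
from h import *
c=cap('scene'); a=cv2.imread('pics/scene0.png'); b=c['pixels'][:,:,::-1]
f=lambda x:cv2.resize(x[200:236,300:340],(400,360),interpolation=cv2.INTER_NEAREST)
cv2.imwrite('pics/m6.png',np.hstack([f(a),f(b)]))
for im in (a,b):
    g=im.max(axis=2).astype(float)[205:232,310:332]; w=np.clip(60-g,0,None); print([(r+205,round(float((w[r]*np.arange(310,332)).sum()/w[r].sum()),1)) for r in range(27) if w[r].sum()>20])
```

```text
[(208, 324.1), (209, 323.8), (210, 323.6), (211, 323.4), (212, 323.2), (213, 322.5), (214, 322.0), (215, 322.3), (216, 322.5), (217, 322.6), (218, 322.5), (219, 322.8), (220, 322.8), (221, 322.9), (222, 322.9), (223, 323.0), (224, 322.7), (225, 322.3), (226, 321.9), (227, 322.0), (228, 321.8), (229, 321.2), (230, 321.6)]
[(208, 324.3), (209, 323.7), (210, 323.6), (211, 323.5), (212, 322.9), (213, 322.4), (214, 322.5), (215, 322.9), (216, 323.1), (217, 323.3), (218, 323.6), (219, 323.6), (220, 323.4), (221, 323.2), (222, 322.8), (223, 322.8), (224, 321.6), (225, 321.8), (226, 321.9), (227, 321.9), (228, 321.5), (229, 321.6)]
```

View pics/m6.png

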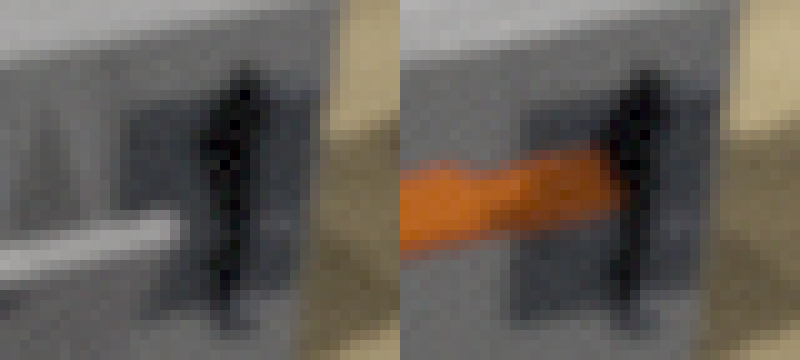

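The clip's top is back at its rest position (column 324 in both pictures), with its nose over the bar's end. The flap is flush and the bystanders are unmoved, so I'm handing in.

```bash
python3 -c "
from rig import env
print(env.close_job())"
```

```text
the job is handed in; nothing more can be done
None
```

The flap is fully shut, the orange bar is down in the catch with the spring clip snapped back over its end, the other things on the counter look undisturbed in the pictures, and the job is handed in; no verdict came back.

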